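# Ready the pod coffee machine and start it

### The arm

A 6-joint arm with a two-finger parallel gripper is mounted at the origin on a cart in front of the work surface, level with it; the furniture and walls round the work are solid. World frame = base frame: x ahead of the robot, y to its left, z up, the work surface at z = 0. Lengths are in m, angles in rad, forces in N, time in s.
With the tool pointing down it reaches from about 0.35 to 0.975 m from the base axis. Payload 4.9 kg.
Tool frame: the origin (TCP) lies midway between the tips of the shut fingers; the grasp point (between the pads) lies 19 mm behind it; z points along the fingers, y is the line along which they close (so a half turn about z gives the same grasp; the last joint's range is limited). The gripper opens to 85 mm and grips with 20 to 120 N. Pads are 22 mm wide; open, the fingers measure 114 mm over their backs; the gripper's body (76 mm by 85 mm) begins 54 mm behind the grasp point. The pads swing forward as they close: fully open they stand 13 mm farther back than shut.
Start: joints at [1.14, 0.053, 1.613, -0, 1.476, -0.119], TCP at [0.192, 0.595, 0.231] pointing down, gripper open.
Joint ranges: [-3.01, 3.01], [-1.01, 2.22], [0.06, 2.58], [-1.02, 4.17], [0.09, 2.62], [-3.14, 3.14]. Speed limits (rad/s): [2.57, 2.57, 3.14, 3.14, 3.14, 3.14].

### API

Orientations are given as a unit quaternion [w, x, y, z].
In Python, from plant import state, grab_frame, job_done, cut_out, place_of gives the robot as it stands.
- The arm moves only by the tool jog_arm, never from a script. Its argument "motion" is text: rows parted by semicolons, each of 7 numbers parted by spaces: the opening in per cent of the stroke, from 0 (shut) to 100 (fully open), then the shift along the tool's x, y, z as a fraction of full scale, then the turn, a rotation vector about the tool's x, y, z as a fraction of full scale. A call has exactly 5 rows; each row is the pose to reach, as a shift and turn from the pose commanded when the call began, along the tool's axes at that moment; what a row does not reach only later rows make up. Full scale, the value 1, is 50 cm for a shift and 1.5 rad for a turn. A row lasts 1/8 s, in which the tool goes at most 62.5 mm and 10.7 degrees, less where a joint would pass 70% of its speed; a pose out of reach is approached as far as the arm can. A call with a number of a shift or a turn outside -1 to 1 is refused whole. A call with a gripper value outside its range is refused whole. The fingers move at their own pace and stop on an object; the grip force is fixed at half the most. Time passes only in rows, so rows that repeat a pose let the fingers close, or fill a call up. It gives the time, the measured TCP pose, the force, the opening and the grip force at its end, in the units of the state.
- state(): the state, without advancing time (a new reading comes with each control period).
- grab_frame(name): name is "scene" or "top"; returns a dict with "color" (384x512x3 uint8, red, green, blue), "range_z" (384x512 float32, m along the optical axis (not along the pixel's ray), 0 where there is no reading), "intrinsics" (3x3 intrinsics, pixels), "world_from_camera" (4x4, takes a point from camera to world coordinates). Camera axes: x right, y up, looking along -z (the intrinsics and any distortion apply to the point x, -y, -z); pixel columns grow to the right and rows downward; lengths in m; the calibration is good to about 2 mm. A picture is of the moment at which its call begins.
- job_done(): hands the job in; it is judged then, once.
Trained networks look in the newest picture that a camera, given by its name, has taken for a name from the list of things; names that differ only in an ending like _2 or _b are one class to them, and where a whole thing is asked for, a point or a joint stands for the part that bears it (a point fixed in the world has none). Each returns a list of dicts, best first, with "p" (0 to 1); they miss things now and then, are a little off and sometimes report something else, mostly with a low value. They report only what shows in the picture. A call takes as long as a camera call. They do not tell look-alikes from the thing itself.
- cut_out(camera, thing): "pixels" (384x512 bool, what is visible of it).
- place_of(camera, thing): "at" ([x, y, z] in m, in world coordinates, good to about 4 mm: a listed point, or the origin of a listed thing).
The state is a dict: "time": time; "joint_pos": joint angles; "joint_vel": joint speeds; "joint_efforts": joint torques, N m; "tool_pos": TCP position; "tool_rot": TCP orientation; "contact_force": force on the tool from outside, world axes, zero at the start; "ft_torque": the same for the moment, N m; "gripper_width": opening from 0.0 (shut) to 1.0 (fully open); "grasp_force": force on a finger pad.
Only numpy, scipy, OpenCV 4.12 (cv2) and the standard library are available. Lean on these libraries where they do the work, as an engineer would, in place of code of your own. Each camera call takes 0.05 s, during which the arm holds its last target. There are 200 camera calls.

### The job

Get the pod coffee machine ready and start it, using only the fingertips. Gently push the pulled-out drip tray fully home so that the cup standing on it comes under the spout, and push the open lid fully shut over the pod (either first); only then press the start button on top of the side tower right down and let it go. Do not touch, lift or tip the cup, and leave the other things standing where they are.

Things in the scene. Friction and masses are not known exactly. Their poses are not given: they have to be found in the camera images.
- brewer: Pod coffee machine, fixed, cream, black and steel, 214 mm high. Origin: on the worktop, mid-width of the main body. Its x points to its back, y to its left, z up; the front (-x) looks to the robot. Round brew head 114 mm wide, z 134 to 195 mm, reaches forward to x = -102 mm. Column behind the lid from x = 10 mm. Black side tower y -128 to -70, x -98 to 120, top z 205 mm.
- drip_tray (a joint): Drip tray, black with steel grid, 140 x 134 mm; slides straight along the machine's x on its sole. 0 = fully home against a stop, positive = metres pulled out to the front (at most 0.056). About 2 N of push moves it; it stays where it is left. The cup stands loose on its grid (z 30.5 mm).
- tray_front (a point): Middle of the drip tray's front face, an upright plate 134 mm wide from z 10.5 to 36.5 mm, square to the machine's x; the point is 24.5 mm above the worktop and 145.5 mm in front of the machine's origin when home.
- pod_lid (a joint): Steel lid on the brew head, 104 mm wide, 20 mm thick, 89 mm from hinge to rounded front, plus a black lip 44 mm wide standing out 9 mm more. Hinge at its rear edge, along the machine's y. Radians: 0 = shut flat, positive = open upward and backward (at most 1.15). The stiff hinge holds any angle; about 3 N at the front edge swings it.
- lid_hinge (a point): Middle of the lid's hinge line: 8 mm in front of the machine's origin, z 197 mm. When shut the lid's top is 21 mm above this line.
- lid_front (a point): Point on the lid's top (outer) face in the middle of its width, 4 mm behind the rounded front edge, 85 mm from the hinge line along the lid and 21 mm out from it across the lid.
- start_button (a joint): Round steel start button, radius 13 mm, on top of the side tower. 0 = up, 0.005 m = fully down, pressed straight down; a spring returns it, fully down takes about 4 N. Wall cabinets (fixed, undersides at z = 450 mm) hang over the machine's rear, beyond about world x = 620 mm (door knobs 30 mm nearer): over the lid and the button a hand leaning back toward the robot stays clear of them.
- start_button_top (a point): Centre of the start button's top face (it moves down with the button): 70 mm in front of the machine's origin, 99 mm to its right (-y), z 216 mm when up, 9 mm above its round housing (42 mm across).
- spout (a point): Lower end of the spout under the brew head, 58 mm in front of the machine's origin, z 119 mm.
- cup: Small white coffee cup with a handle, 62 mm across, 50 mm high, standing loose and upright on the drip tray. Origin at its foot, 14 mm from its axis; its handle points along its -y.
- cup_axis (a point): Centre of the cup's foot, on the cup's axis.
- bean_jar: Bystander: glass clip jar of coffee beans, 74 mm wide, 118 mm high, origin at its foot.
- spare_pod: Bystander: single coffee pod standing on the worktop, 52 mm wide, 54 mm high, origin at its foot.
- spare_cup: Bystander: second small cup on the worktop, 84 mm with its handle, 49 mm high, origin at its foot.
- scoop: Bystander: coffee scoop lying on the worktop, 150 mm long, 24 mm high, origin under its middle.
Mind the look-alikes: they are no part of the job. Leave any green, pink or red look-alike of the cup alone.

How it is judged:
By the outcome, as a careful person would: the job done as asked, in the order asked, and still so for the second after the job is handed in, with the robot touching nothing.
It also fails if it takes over 54 s, if anything falls off the work surface, if the arm or the gripper's body presses on something with over 40 N, if the wrist force passes 120 N, or if a joint passes its speed limit or range.

## Working session

There is one attempt and no reset: what is moved stays moved. The work goes in short steps, Python scripts to look and compute and a tool call to move; the robot and the scene stay as the last step left them, time stands still between calls to the robot, and variables do not carry over. Pictures are saved under pics/ and viewed, at most 10 in all, crops included, and the job is handed in when it is done.

Besides the shell and the picture viewer there is one more tool, called after ">>>" as a command line: name --argument value ..., lists and objects as JSON in quotes. jog_arm: Moves the arm, as the interface text tells. Shift numbers are shares of 50 cm and turn numbers shares of 1.5 rad, none past 1 either way. Its arguments: {"type":"object","properties":{"motion":{"type":"string"}},"required":["motion"]}

```bash
ls; mkdir -p pics
python3 - <<'E'
from plant import *
import cv2,numpy as np
s=state();print({k:np.round(v,3).tolist() for k,v in s.items()})
for c in("scene","top"):
    f=grab_frame(c);cv2.imwrite(f"pics/{c}0.png",f["color"][:,:,::-1])
    print(c,np.round(f["world_from_camera"],3).tolist())
    for n in("brewer","tray_front","lid_hinge","lid_front","start_button_top","spout","cup_axis","cup","bean_jar","spare_pod","spare_cup","scoop"):
        try: print(n,[(np.round(d["at"],3).tolist(),round(float(d["p"]),2)) for d in place_of(c,n)[:3]])
        except Exception as e: print(n,e)
E
```

```text
pics
{'time': 0.0, 'joint_pos': [1.14, 0.053, 1.614, 0.0, 1.476, -0.119], 'joint_vel': [-0.0, 0.002, -0.001, -0.001, 0.001, 0.001], 'joint_efforts': [0.0, -39.368, -37.017, -0.0, 0.007, 0.0], 'tool_pos': [0.191, 0.594, 0.23], 'tool_rot': [-0.0, 0.155, 0.988, -0.001], 'contact_force': [0.574, -0.221, -0.834], 'ft_torque': [0.092, 0.004, 0.007], 'grasp_force': 0.0, 'gripper_width': 1.002}
scene [[0.053, 0.63, -0.775, -0.694], [-0.998, 0.051, -0.026, -0.004], [0.023, 0.775, 0.631, 1.067], [0.0, 0.0, 0.0, 1.0]]
brewer [([0.622, 0.079, 0.001], 0.81)]
tray_front [([0.429, 0.074, 0.022], 0.94)]
lid_hinge []
lid_front []
start_button_top [([0.551, -0.024, 0.213], 0.55)]
spout [([0.568, 0.077, 0.119], 0.87)]
cup_axis [([0.543, -0.175, -0.005], 0.79), ([0.286, -0.356, 0.0], 0.75), ([0.457, -0.086, -0.002], 0.71)]
cup [([0.518, 0.062, 0.034], 0.89), ([0.276, -0.347, 0.001], 0.86), ([0.55, -0.162, -0.001], 0.84)]
bean_jar [([0.516, 0.065, 0.032], 0.47)]
spare_pod [([0.432, 0.37, 0.004], 0.56)]
spare_cup [([0.505, -0.337, 0.001], 0.58)]
scoop [([0.408, -0.311, -0.001], 0.75)]
top [[-0.002, 0.998,
[... 173 characters left out ...]
), ([0.567, 0.077, 0.119], 0.53)]
lid_hinge [([0.614, 0.079, 0.195], 0.94), ([0.564, 0.073, 0.117], 0.25)]
lid_front [([0.563, 0.078, 0.271], 0.87)]
start_button_top [([0.622, 0.082, 0.002], 0.46), ([0.554, -0.025, 0.215], 0.38)]
spout [([0.564, 0.077, 0.116], 0.63)]
cup_axis [([0.282, -0.355, -0.004], 0.82), ([0.498, 0.218, -0.001], 0.8), ([0.542, -0.173, 0.005], 0.73)]
cup [([0.444, -0.071, 0.001], 0.73), ([0.278, -0.344, -0.0], 0.71), ([0.518, 0.061, 0.037], 0.62)]
bean_jar [([0.613, 0.384, 0.0], 0.82)]
spare_pod [([0.431, 0.369, 0.002], 0.58)]
spare_cup [([0.612, 0.383, -0.002], 0.62), ([0.504, -0.333, -0.002], 0.58)]
scoop [([0.409, -0.31, -0.004], 0.6), ([0.502, -0.336, -0.005], 0.45)]
```

View pics/scene0.png

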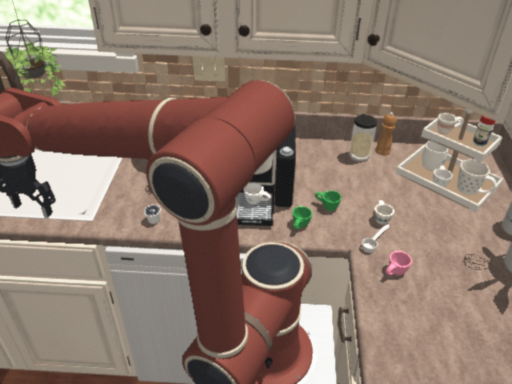

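View pics/top0.png

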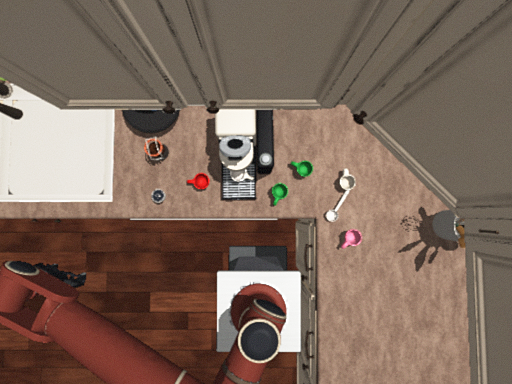

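The scene view shows the arm hiding the brew head. The tray with the white cup is at about (255,205) and the button at about (288,152). The top view shows the lid open at (236,148), the white cup at (242,175), the button at (265,158) and the tray front at row 199. Red and green look-alike cups stand on either side. Next I'll refine the yaw and key points from depth.

```bash
cat > h.py <<'E'
from plant import *
import numpy as np,cv2
from scipy.spatial.transform import Rotation as R
def cloud(c):
    f=grab_frame(c);K=f["intrinsics"];z=f["range_z"];v,u=np.indices(z.shape)
    p=np.stack([(u-K[0,2])/K[0,0]*z,-(v-K[1,2])/K[1,1]*z,-z],-1)
    T=f["world_from_camera"];return p@T[:3,:3].T+T[:3,3],f
def rows(targets):
    "targets: list of (tcp xyz, rotmatrix) -> fractions from current pose"
    s=state();q=s["tool_rot"];r0=R.from_quat([q[1],q[2],q[3],q[0]])
    for p,m in targets:
        d=r0.inv().apply(np.array(p)-s["tool_pos"])/.5;t=(r0.inv()*R.from_matrix(m)).as_rotvec()/1.5
        print(np.round(np.r_[d,t],3).tolist())
def tool(th,lean):
    "x toward robot, y to machine left, z down/forward by lean"
    return (R.from_euler('z',th)*R.from_euler('y',-lean)).as_matrix()@np.array([[-1,0,0],[0,1,0],[0,0,-1.]])
E
python3 - <<'E'
from h import *
P,f=cloud("top")
x,y,z=P[...,0],P[...,1],P[...,2]
def rect(m,n):
    q=P[m][:,:2].astype(np.float32);c,s,a=cv2.minAreaRect(q*1000);print(n,len(q),np.round(c,1),np.round(s,1),round(a,2),"z",P[m][:,2].mean().round(4))
rect((z>.198)&(z<.209)&(x>.5)&(x<.78)&(y<.02)&(y>-.08),"tower")
rect((z>.012)&(z<.042)&(x>.4)&(x<.56)&(y<.16)&(y>-.01),"tray")
for n in("start_button","drip_tray","pod_lid"):
    for d in cut_out("top",n)[:2]:
        m=d["pixels"]&(z>.005);print(n,d["p"])
        if m.sum()>5: rect(m,n); print(P[m].min(0),P[m].max(0))
m=(x>.4)&(x<.44)&(abs(z-.034)<.01)
for yy in np.arange(.015,.14,.02):
    k=m&(abs(y-yy)<.01); print(round(yy,3), x[k].min() if k.any() else None)
print(tool(.03,.35).round(2))
E
```

```text
tower 876 [624.  -16.5] [195.4  66.3] 1.21 z 0.2048
tray 910 [491.9  71. ] [130.7 143.5] 0.23 z 0.0303
drip_tray 0.74
drip_tray 835 [465.7  74.3] [188.5 126.9] 1.87 z 0.0367
[0.37357898 0.00784223 0.00995049] [0.56164239 0.13719992 1.36371337]
pod_lid 0.59
pod_lid 575 [498.6  67.7] [260.3  95.6] 5.42 z 0.2516
[0.37357898 0.00784223 0.14477862] [0.62649685 0.12420383 1.36371337]
0.015 0.43009316939443787
0.035 0.43008442200021213
0.055 0.42665236740488494
0.075 0.4266006639229336
0.095 0.42656040031796877
0.115 0.4265122513022889
0.135 0.42660874815023964
[[-0.94 -0.03  0.34]
 [-0.03  1.    0.01]
 [-0.34  0.   -0.94]]
```

Run:
```python
from h import *
m=tool(.03,.17)
rows([((.395,.073,.16),m)])
```

```text
[-0.707, -0.869, 0.143, -0.019, -0.112, -0.227]
```

>>> jog_arm --motion "0 -0.09 -0.11 0.02 0 -0.02 -0.05; 0 -0.18 -0.22 0.03 0 -0.04 -0.09; 0 -0.27 -0.33 0.05 -0.01 -0.06 -0.13; 0 -0.35 -0.43 0.06 -0.01 -0.08 -0.17; 0 -0.42 -0.52 0.07 -0.02 -0.1 -0.2"

```text
time: 2.12
tool_pos: [0.3041, 0.3035, 0.1985]
tool_rot: [0.077, 0.004, 0.997, 0.003]
contact_force: [0.5, -0.1, 0.6]
gripper_width: 0.005
grasp_force: 0.0
```

Run:
```python
from h import *
m=tool(.03,.17)
rows([((.395,.073,.16),m),((.40,.073,.021),m)])
```

```text
[-0.172, -0.46, 0.101, 0.001, -0.01, -0.026]
[-0.139, -0.462, 0.377, 0.001, -0.01, -0.026]
```

>>> jog_arm --motion "0 -0.05 -0.11 0.02 0 0 0; 0 -0.09 -0.22 0.04 0 0 -0.01; 0 -0.13 -0.33 0.07 0 -0.01 -0.02; 0 -0.17 -0.42 0.09 0 -0.01 -0.025; 0 -0.17 -0.46 0.1 0 -0.01 -0.025"

```text
time: 2.75
tool_pos: [0.3934, 0.072, 0.1602]
tool_rot: [0.084, -0.011, 0.996, 0.001]
contact_force: [0.2, 0.3, 0.4]
gripper_width: -0.001
grasp_force: 0.0
```

Run:
```python
from h import *
m=tool(.03,.17)
rows([((.40,.073,.10),m),((.40,.073,.021),m)])
```

```text
[0.007, 0.002, 0.121, -0.0, -0.001, -0.005]
[0.033, 0.002, 0.277, -0.0, -0.001, -0.005]
```

>>> jog_arm --motion "0 0.007 0.002 0.1 0 0 -0.005; 0 0.015 0.002 0.18 0 0 -0.005; 0 0.025 0.002 0.24 0 0 -0.005; 0 0.033 0.002 0.277 0 0 -0.005; 0 0.033 0.002 0.277 0 0 -0.005"

```text
time: 3.38
tool_pos: [0.398, 0.0757, 0.0193]
tool_rot: [0.082, -0.017, 0.997, 0.001]
contact_force: [1.3, -0.0, 0.6]
gripper_width: -0.0
grasp_force: 0.0
```

Run:
```python
from h import *
m=tool(.03,.17)
rows([((.40+d,.073+.03*d,.021),m) for d in(.01,.02,.04,.06,.07)])
```

```text
[-0.024, -0.006, 0.001, 0.0, -0.004, 0.002]
[-0.044, -0.006, 0.004, 0.0, -0.004, 0.002]
[-0.083, -0.006, 0.01, 0.0, -0.004, 0.002]
[-0.123, -0.006, 0.017, 0.0, -0.004, 0.002]
[-0.143, -0.006, 0.02, 0.0, -0.004, 0.002]
```

>>> jog_arm --motion "0 -0.01 -0.006 0.001 0 0 0; 0 -0.02 -0.006 0.002 0 0 0; 0 -0.028 -0.006 0.003 0 0 0; 0 -0.035 -0.006 0.004 0 0 0; 0 -0.041 -0.006 0.005 0 0 0"

```text
time: 4.0
tool_pos: [0.4203, 0.0734, 0.0219]
tool_rot: [0.083, -0.017, 0.996, 0.001]
contact_force: [-2.2, -0.1, 1.7]
gripper_width: -0.001
grasp_force: 0.9
```

>>> jog_arm --motion "0 -0.006 0 0.001 0 0 0; 0 -0.012 0 0.002 0 0 0; 0 -0.018 0 0.003 0 0 0; 0 -0.024 0 0.004 0 0 0; 0 -0.03 0 0.005 0 0 0"

```text
time: 4.62
tool_pos: [0.4356, 0.0738, 0.0218]
tool_rot: [0.083, -0.017, 0.996, 0.001]
contact_force: [-1.4, -0.6, 1.4]
gripper_width: -0.003
grasp_force: 0.9
```

>>> jog_arm --motion "0 -0.006 0 0.001 0 0 0; 0 -0.012 0 0.002 0 0 0; 0 -0.018 0 0.003 0 0 0; 0 -0.024 0 0.004 0 0 0; 0 -0.03 0 0.005 0 0 0"

```text
time: 5.25
tool_pos: [0.4508, 0.0744, 0.0218]
tool_rot: [0.083, -0.017, 0.996, 0.001]
contact_force: [-1.8, -1.8, 1.1]
gripper_width: 0.001
grasp_force: 0.9
```

>>> jog_arm --motion "0 -0.005 0 0.001 0 0 0; 0 -0.01 0 0.002 0 0 0; 0 -0.015 0 0.002 0 0 0; 0 -0.02 0 0.003 0 0 0; 0 -0.024 0 0.004 0 0 0"

```text
time: 5.88
tool_pos: [0.463, 0.0749, 0.0219]
tool_rot: [0.084, -0.017, 0.996, 0.001]
contact_force: [-1.9, -1.7, 0.8]
gripper_width: 0.001
grasp_force: 0.9
```

>>> jog_arm --motion "0 -0.003 0 0 0 0 0; 0 -0.005 0 0.001 0 0 0; 0 -0.007 0 0.001 0 0 0; 0 -0.009 0 0.001 0 0 0; 0 -0.01 0 0.002 0 0 0"

```text
time: 6.5
tool_pos: [0.4666, 0.075, 0.0217]
tool_rot: [0.081, -0.017, 0.997, 0.001]
contact_force: [-11.2, -1.0, 8.4]
gripper_width: 0.001
grasp_force: 5.7
```

>>> jog_arm --motion "0 0.02 0 0 0 0 0; 0 0.06 0 -0.01 0 0 0; 0 0.1 0 -0.06 0 0 0; 0 0.12 0 -0.15 0 0 0; 0 0.12 0 -0.27 0 0 0"

```text
time: 7.12
tool_pos: [0.3846, 0.0724, 0.1445]
tool_rot: [0.083, -0.017, 0.996, 0.002]
contact_force: [2.5, -0.3, 0.1]
gripper_width: 0.002
grasp_force: 0.0
```

Run:
```python
from h import *
for c in("top","scene"):
    f=grab_frame(c);cv2.imwrite(f"pics/{c}1.png",f["color"][:,:,::-1])
    for n in("tray_front","lid_front","lid_hinge","start_button_top","spout","cup","brewer"):
        print(c,n,[(np.round(d["at"],3).tolist(),round(float(d["p"]),2)) for d in place_of(c,n)[:3]])
m=tool(.03,.35);H=np.array([.615,.0795,.197])
def lid(a,s=78,h=21,off=0):
    h+=off;c=np.array([-s*np.cos(a)+h*np.sin(a),0,s*np.sin(a)+h*np.cos(a)])/1000
    return H+[c[0],.03*c[0],c[2]]-.011*m[:,0]
print(state()["tool_pos"])
T=[(.43,.074,.36),lid(.73,off=60),lid(.73,off=15),lid(.73)]
print(np.round(T,3).tolist());rows([(t,m) for t in T])
```

```text
top tray_front [([0.478, 0.073, 0.022], 0.94)]
top lid_front [([0.562, 0.078, 0.273], 0.81)]
top lid_hinge [([0.614, 0.079, 0.193], 0.78)]
top start_button_top [([0.559, -0.022, 0.215], 0.37)]
top spout [([0.564, 0.079, 0.121], 0.61)]
top cup [([0.443, -0.07, 0.0], 0.66), ([0.498, 0.229, 0.002], 0.63), ([0.278, -0.346, -0.001], 0.55)]
top brewer [([0.619, 0.08, -0.0], 0.68)]
scene tray_front [([0.478, 0.074, 0.022], 0.79)]
scene lid_front []
scene lid_hinge []
scene start_button_top [([0.549, -0.022, 0.217], 0.62), ([0.473, 0.073, 0.02], 0.44)]
scene spout [([0.566, 0.077, 0.119], 0.57)]
scene cup [([0.547, -0.161, 0.004], 0.89), ([0.449, -0.075, -0.002], 0.85), ([0.274, -0.344, 0.001], 0.69)]
scene brewer [([0.623, 0.077, -0.0], 0.57)]
[0.38626134 0.0722527  0.1446527 ]
[[0.43, 0.074, 0.36], [0.621, 0.08, 0.313], [0.591, 0.079, 0.28], [0.581, 0.078, 0.268]]
[-0.158, 0.001, -0.41, 0.001, -0.122, 0.002]
[-0.52, -0.001, -0.254, 0.001, -0.122, 0.002]
[-0.449, -0.001, -0.198, 0.001, -0.122, 0.002]
[-0.426, -0.001, -0.179, 0.001, -0.122, 0.002]
```

>>> jog_arm --motion "0 -0.01 0 -0.1 0 -0.04 0; 0 -0.04 0 -0.2 0 -0.08 0; 0 -0.08 0 -0.3 0 -0.12 0; 0 -0.14 0 -0.38 0 -0.16 0; 0 -0.16 0 -0.41 0 -0.185 0"

```text
time: 8.55
tool_pos: [0.4319, 0.0738, 0.3637]
tool_rot: [0.223, -0.016, 0.975, 0.004]
contact_force: [-0.0, 0.8, -0.4]
gripper_width: -0.003
grasp_force: 0.0
```

```bash
cat >> h.py <<'E'
m=tool(.03,.45);H=np.array([.615,.0795,.197])
def lid(a,s=78,h=21,off=0):
    h+=off;c=np.array([-s*np.cos(a)+h*np.sin(a),0,s*np.sin(a)+h*np.cos(a)])/1000
    return H+[c[0],.03*c[0],c[2]]-.011*m[:,0]
E
python3 - <<'E'
from h import *
print(state()["tool_pos"])
T=[(.50,.076,.35),(.575,.0785,.335),lid(.73,off=15),lid(.73)]
print(np.round(T,3).tolist());rows([(t,m) for t in T])
E
```

```text
[0.43194336 0.07378827 0.36371389]
[[0.5, 0.076, 0.35], [0.575, 0.078, 0.335], [0.591, 0.079, 0.281], [0.581, 0.078, 0.269]]
[-0.111, -0.0, 0.084, 0.001, 0.0, 0.002]
[-0.233, -0.0, 0.176, 0.001, 0.0, 0.002]
[-0.214, -0.001, 0.288, 0.001, 0.0, 0.002]
[-0.186, -0.001, 0.299, 0.001, 0.0, 0.002]
```

View pics/scene1.png

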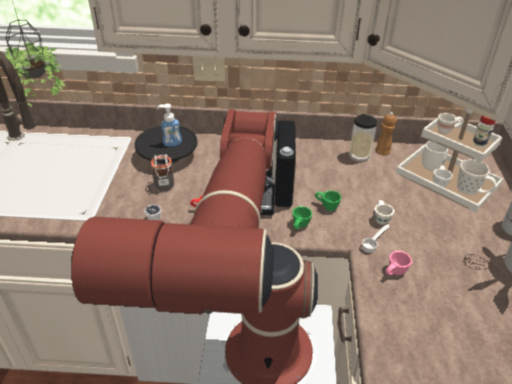

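The arm now hides the brewer in the scene view; only the tower at about (286,160) and a tray corner at about (267,205) show. The bystanders have not moved. Next I'll go in over the lid.

>>> jog_arm --motion "0 -0.09 0 0.07 0 0 0; 0 -0.17 0 0.13 0 0 0; 0 -0.22 0 0.18 0 0 0; 0 -0.225 0 0.24 0 0 0; 0 -0.214 0 0.28 0 0 0"

```text
time: 9.18
tool_pos: [0.5871, 0.079, 0.2759]
tool_rot: [0.218, -0.016, 0.976, 0.004]
contact_force: [-0.4, 0.4, -0.4]
gripper_width: 0.003
grasp_force: 0.0
```

Run:
```python
from h import *
print(state()["tool_pos"])
A=[.73,.65,.55,.45,.35,.25,.15,.08,0,-.03]
T=[lid(a) for a in A]
print(np.round(T,3).tolist());rows([(t,m) for t in T])
```

```text
[0.58708274 0.07901262 0.27593889]
[[0.581, 0.078, 0.269], [0.576, 0.078, 0.266], [0.569, 0.078, 0.26], [0.564, 0.078, 0.255], [0.559, 0.078, 0.248], [0.555, 0.078, 0.241], [0.551, 0.078, 0.234], [0.549, 0.078, 0.229], [0.547, 0.077, 0.223], [0.546, 0.077, 0.22]]
[0.017, -0.001, 0.006, 0.001, -0.007, 0.002]
[0.03, -0.001, 0.009, 0.001, -0.007, 0.002]
[0.045, -0.001, 0.013, 0.001, -0.007, 0.002]
[0.06, -0.001, 0.019, 0.001, -0.007, 0.002]
[0.075, -0.0, 0.026, 0.001, -0.007, 0.002]
[0.088, -0.0, 0.035, 0.001, -0.007, 0.002]
[0.101, -0.0, 0.045, 0.001, -0.007, 0.002]
[0.109, -0.0, 0.052, 0.001, -0.007, 0.002]
[0.118, -0.0, 0.062, 0.001, -0.007, 0.002]
[0.121, -0.0, 0.066, 0.001, -0.007, 0.002]
```

>>> jog_arm --motion "0 0.009 0 0.003 0 0 0; 0 0.017 0 0.006 0 0 0; 0 0.03 0 0.009 0 0 0; 0 0.038 0 0.011 0 0 0; 0 0.045 0 0.013 0 0 0"

```text
time: 9.8
tool_pos: [0.5706, 0.0785, 0.2661]
tool_rot: [0.222, -0.016, 0.975, 0.004]
contact_force: [0.1, -0.3, 3.3]
gripper_width: -0.003
grasp_force: 1.1
```

>>> jog_arm --motion "0 0.008 0 0.003 0 0 0; 0 0.015 0 0.006 0 0 0; 0 0.023 0 0.009 0 0 0; 0 0.03 0 0.013 0 0 0; 0 0.037 0 0.017 0 0 0"

```text
time: 10.42
tool_pos: [0.557, 0.078, 0.2484]
tool_rot: [0.22, -0.016, 0.975, 0.004]
contact_force: [-0.9, 0.6, 1.7]
gripper_width: -0.001
grasp_force: 1.1
```

Run:
```python
from h import *
print(state()["tool_pos"])
rows([(lid(a),m) for a in [.25,.2,.15,.1,.05,0,-.03]])
print([(np.round(d["at"],3).tolist(),round(float(d["p"]),2)) for d in (grab_frame("top"),place_of("top","lid_front"))[1][:3]])
```

```text
[0.55696121 0.07801889 0.24843288]
[0.01, -0.001, 0.011, 0.001, -0.004, 0.002]
[0.017, -0.0, 0.015, 0.001, -0.004, 0.002]
[0.023, -0.0, 0.02, 0.001, -0.004, 0.002]
[0.029, -0.0, 0.026, 0.001, -0.004, 0.002]
[0.035, -0.0, 0.032, 0.001, -0.004, 0.002]
[0.04, -0.0, 0.038, 0.001, -0.004, 0.002]
[0.043, -0.0, 0.041, 0.001, -0.004, 0.002]
[([0.505, -0.334, -0.0], 0.74)]
```

>>> jog_arm --motion "0 0.006 0 0.005 0 0 0; 0 0.011 0 0.01 0 0 0; 0 0.016 0 0.015 0 0 0; 0 0.021 0 0.02 0 0 0; 0 0.026 0 0.025 0 0 0"

```text
time: 11.15
tool_pos: [0.5507, 0.0778, 0.2317]
tool_rot: [0.22, -0.017, 0.975, 0.004]
contact_force: [-1.5, 0.5, 3.0]
gripper_width: 0.0
grasp_force: 1.2
```

>>> jog_arm --motion "0 0.003 0 0.003 0 0 0; 0 0.006 0 0.006 0 0 0; 0 0.008 0 0.008 0 0 0; 0 0.01 0 0.01 0 0 0; 0 0.012 0 0.012 0 0 0"

```text
time: 11.78
tool_pos: [0.548, 0.0777, 0.224]
tool_rot: [0.221, -0.016, 0.975, 0.004]
contact_force: [-1.3, 1.0, 2.4]
gripper_width: 0.0
grasp_force: 1.1
```

>>> jog_arm --motion "0 0.001 0 0.002 0 0 0; 0 0.002 0 0.004 0 0 0; 0 0.003 0 0.006 0 0 0; 0 0.003 0 0.007 0 0 0; 0 0.004 0 0.008 0 0 0"

```text
time: 12.4
tool_pos: [0.5484, 0.0777, 0.221]
tool_rot: [0.221, -0.017, 0.975, 0.004]
contact_force: [-6.5, 0.2, 7.9]
gripper_width: -0.004
grasp_force: 4.2
```

>>> jog_arm --motion "0 0.001 0 0.001 0 0 0; 0 0.001 0 0.002 0 0 0; 0 0.002 0 0.003 0 0 0; 0 0.002 0 0.004 0 0 0; 0 0.002 0 0.004 0 0 0"

```text
time: 13.02
tool_pos: [0.5488, 0.0777, 0.2208]
tool_rot: [0.222, -0.017, 0.975, 0.004]
contact_force: [-10.5, -0.4, 13.3]
gripper_width: -0.003
grasp_force: 6.8
```

>>> jog_arm --motion "0 -0.02 0 -0.04 0 0 0; 0 -0.05 -0.02 -0.11 0 0 0; 0 -0.05 -0.09 -0.11 0 0 0; 0 -0.05 -0.16 -0.11 0 0 0; 0 -0.05 -0.2 -0.11 0 0 0"

```text
time: 13.65
tool_pos: [0.5501, -0.0238, 0.2771]
tool_rot: [0.22, -0.016, 0.975, 0.003]
contact_force: [1.0, 0.9, -0.2]
gripper_width: -0.006
grasp_force: 0.0
```

Run:
```python
from h import *
for c in("top","scene"):
    P,f=cloud(c);cv2.imwrite(f"pics/{c}2.png",cv2.resize(f["color"][110:220,190:310,::-1],None,fx=5,fy=5))
    for n in("tray_front","lid_front","start_button_top","cup"):
        print(c,n,[(np.round(d["at"],3).tolist(),round(float(d["p"]),2)) for d in place_of(c,n)[:4]])
print(state()["tool_pos"])
rows([((.563,-.022,z),m) for z in (.24,.228,.219,.213)])
```

```text
top tray_front [([0.477, 0.073, 0.022], 0.87)]
top lid_front [([0.526, 0.073, 0.22], 0.86)]
top start_button_top []
top cup [([0.546, -0.161, 0.003], 0.81), ([0.499, 0.23, 0.001], 0.73), ([0.281, -0.342, 0.001], 0.61), ([0.43, 0.372, 0.002], 0.23)]
scene tray_front [([0.477, 0.076, 0.023], 0.9)]
scene lid_front []
scene start_button_top [([0.551, -0.025, 0.214], 0.58), ([0.565, 0.067, 0.034], 0.43)]
scene cup [([0.272, -0.342, 0.0], 0.71), ([0.446, -0.074, -0.001], 0.64), ([0.549, -0.162, 0.002], 0.62), ([0.565, 0.069, 0.034], 0.53)]
[ 0.55020173 -0.02152209  0.27766253]
[0.009, -0.002, 0.079, 0.001, -0.003, 0.003]
[0.02, -0.002, 0.101, 0.001, -0.003, 0.003]
[0.027, -0.002, 0.117, 0.001, -0.003, 0.003]
[0.033, -0.002, 0.128, 0.001, -0.003, 0.003]
```

View pics/top2.png

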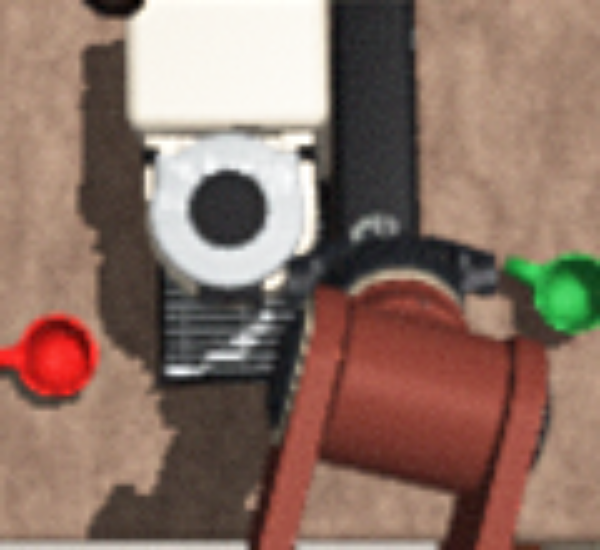

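The crop shows the lid lying flat at about (228,210) and the tray home under the head at about (220,330). The hand is over the tower, with the button partly showing at about (375,228). The detections agree: lid_front is at z 0.22 and tray_front at x 0.477. Next I'll press the button.

>>> jog_arm --motion "0 0.005 -0.002 0.04 0 0 0; 0 0.012 -0.002 0.079 0 0 0; 0 0.018 -0.002 0.096 0 0 0; 0 0.021 -0.002 0.104 0 0 0; 0 0.022 -0.002 0.106 0 0 0"

```text
time: 14.78
tool_pos: [0.5632, -0.0228, 0.2256]
tool_rot: [0.221, -0.017, 0.975, 0.004]
contact_force: [0.5, -0.1, -0.2]
gripper_width: 0.004
grasp_force: 0.0
```

Run:
```python
from h import *
print(state()["tool_pos"])
rows([((.562,-.0225,z),m) for z in (.219,.216,.213,.211)])
```

```text
[ 0.56324077 -0.02277033  0.22556338]
[0.008, 0.001, 0.011, 0.001, -0.003, 0.002]
[0.01, 0.001, 0.016, 0.001, -0.003, 0.002]
[0.013, 0.001, 0.022, 0.001, -0.003, 0.002]
[0.015, 0.001, 0.025, 0.001, -0.003, 0.002]
```

>>> jog_arm --motion "0 0.003 0 0.005 0 0 0; 0 0.006 0 0.01 0 0 0; 0 0.008 0 0.014 0 0 0; 0 0.009 0 0.017 0 0 0; 0 0.01 0 0.02 0 0 0"

```text
time: 15.4
tool_pos: [0.5629, -0.0229, 0.2144]
tool_rot: [0.221, -0.017, 0.975, 0.004]
contact_force: [-2.3, 0.3, 3.0]
gripper_width: 0.001
grasp_force: 1.9
```

>>> jog_arm --motion "0 0.001 0 0.001 0 0 0; 0 0.001 0 0.002 0 0 0; 0 0.002 0 0.003 0 0 0; 0 0.002 0 0.004 0 0 0; 0 0.002 0 0.004 0 0 0"

```text
time: 16.02
tool_pos: [0.5634, -0.0229, 0.214]
tool_rot: [0.222, -0.017, 0.975, 0.003]
contact_force: [-7.0, 0.6, 9.9]
gripper_width: -0.0
grasp_force: 4.8
```

>>> jog_arm --motion "0 -0.01 0 -0.02 0 0 0; 0 -0.03 0 -0.06 0 0 0; 0 -0.03 0 -0.14 0 0 0; 0 0.04 0 -0.18 0 0 0; 0 0.14 0 -0.2 0 0 0"

```text
time: 16.65
tool_pos: [0.4565, -0.0264, 0.2739]
tool_rot: [0.222, -0.017, 0.975, 0.003]
contact_force: [-0.8, -1.1, -0.1]
gripper_width: 0.001
grasp_force: 0.0
```

>>> jog_arm --motion "0 0.08 -0.05 0 0 0 0; 0 0.1 -0.15 0 0 0 0; 0 0.1 -0.25 0 0 0 0; 0 0.1 -0.35 0 0 0 0; 0 0.1 -0.4 0 0 0 0"

```text
time: 17.27
tool_pos: [0.4177, -0.2302, 0.2499]
tool_rot: [0.22, -0.015, 0.975, 0.004]
contact_force: [0.7, 0.8, 0.6]
gripper_width: 0.002
grasp_force: 0.0
```

Run:
```python
from h import *
print(state()["tool_pos"],state()["contact_force"])
for c in("top","scene"):
    P,f=cloud(c);cv2.imwrite(f"pics/{c}3.png",cv2.resize(f["color"][110:240,180:340,::-1],None,fx=4,fy=4))
    for n in("tray_front","lid_front","start_button_top","cup"):
        print(c,n,[(np.round(d["at"],3).tolist(),round(float(d["p"]),2)) for d in place_of(c,n)[:4]])
```

```text
[ 0.41774417 -0.23017254  0.24992769] [0.70836461 0.84641784 0.57253095]
top tray_front [([0.478, 0.07, 0.021], 0.83)]
top lid_front [([0.529, 0.073, 0.22], 0.86)]
top start_button_top [([0.555, -0.02, 0.214], 0.55)]
top cup [([0.55, -0.165, 0.003], 0.71), ([0.497, 0.23, 0.001], 0.67), ([0.444, -0.074, 0.0], 0.52)]
scene tray_front [([0.477, 0.074, 0.022], 0.84), ([0.566, 0.068, 0.033], 0.3)]
scene lid_front []
scene start_button_top []
scene cup [([0.547, -0.164, 0.0], 0.9), ([0.446, -0.073, -0.003], 0.71), ([0.273, -0.343, 0.002], 0.71), ([0.495, 0.231, 0.002], 0.68)]
```

View pics/scene3.png

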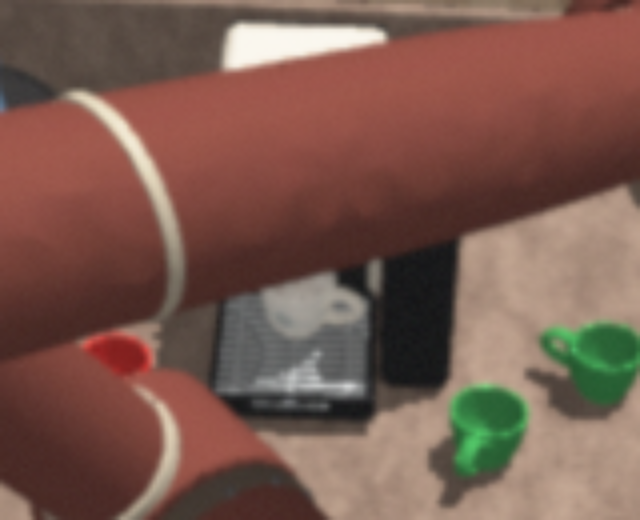

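The crop shows the cup upright on the tray at about (300,305), with the tray front home at about (300,400). The green and red look-alikes have not moved, and the robot is touching nothing. I'm handing the job in.

```bash
python3 -c "
from plant import *
print(job_done())"
```

```text
the job is handed in; nothing more can be done
None
```

I pushed the tray home with the cup upright under the spout, shut the lid, then pressed the start button right down and let it go; the job was handed in at about 18 s, and no verdict came back.

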